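# Fit the nut adapter on the bench torque tester and zero it

### The job

Set up the bench torque tester for the flange nuts: put the loose steel nut adapter into the tester's bayonet socket, turn it clockwise (seen from above) until its pins drop into the locking notches and its collar sits flush on the socket, and let go of it. Then, with nothing touching the adapter, zero the tester: press the round membrane key firmly enough to feel it give, hold it about a second without forcing it, and release it. Press none of the square keys and leave the other things where they lie.

Things in the scene. Friction and masses are not known exactly. Their poses are not given: they have to be found in the camera images.
- adapter: loose steel nut adapter, 55 mm tall, 0.22 kg, same when turned half a turn; origin: centre of its underside, z up. It stands on its spigot, 31 mm across and 28 mm long (bottom edge chamfered to 24 mm). Two bayonet pins 7 mm thick stick out along its +x and -x, to 24.5 mm from the axis, centres 12 mm above the underside. Above the spigot a round collar 48 mm across, z = 27.5 to 33.5 mm
- adapter_top (a point): centre of the adapter's top, 55 mm above its underside. Grip body from the collar up to here, 21.5 mm high: two grip flats 34 mm apart facing the adapter's +y and -y, so the pins point along the flats; 43 mm over all along x. A dark hexagon nest is drawn in its top
- tester: bench torque tester, fixed, low grey housing 237 mm (y) by 130 mm (x); origin: centre of its underside, front towards its -x. Left part (+y) 20 mm high, carries the bayonet socket; right part 40 mm high with three keys in a row along y near the front; behind the keys a display hood, up to 72 mm high
- socket: bayonet socket of the tester, steel ring 68 mm across, bore 35 mm; origin on its axis 20 mm above the bench. Its +x and -x are the LOCK directions (one black bar on the rim each). The pins enter by two slots, 44 degrees wide, at +60 and -120 degrees from +x (anticlockwise from above; two bars each) and land on a ledge: adapter's origin then 8.5 mm above this one
- socket_face (a point): centre of the socket's top face, 52 mm above the bench. From the ledge the adapter turns 60 degrees clockwise (from above) under a lip with 2 mm of play upwards to an end stop about 7 degrees past the lock, where it falls 4 mm into the notches when let down: its x then along the socket's x within 7 degrees, origin 4.5 mm above the socket's, collar flush on this face. It cannot turn the other way
- zero_key_top (a point): centre of the upper face of the round membrane key, 24 mm across, the rightmost of three keys (84 mm right of the tester's middle, 28 mm towards its front), 44 mm above the bench, 3 mm proud of the keypad. Pressed straight down. The next square key's middle is 44 mm to its left (the tester's +y)
- zero_key (a joint): travel of the round key, m: 0 released, 0.0015 at its stop. It yields from 1.5 N, switches at 0.7 mm (4.3 N) and meets its stop at 7.5 N; more than 25 N damages it.
- key_a (a joint): travel of the left square key (18 mm wide, 88 mm left of the round key), m, 0 released; leave it alone
- key_b (a joint): travel of the middle square key (18 mm wide, 44 mm left of the round key), m, 0 released; leave it alone
- tally_counter: bystander: black tally counter, 45x60x41 mm, lying to the right of the tester; origin at the centre of its underside
- hex_key: bystander: hexagon key, 33x88x6 mm, lying to the right of the tester; origin at the centre of its underside
- plug_gauge: bystander: thread plug gauge, 19x98x16 mm, lying near the left edge of the worktop; origin at the centre of its underside
- nut_1: bystander: steel flange nut, 23 mm across, 12 mm high, standing to the left of the tester; origin at the centre of its underside
- nut_2: bystander: steel flange nut, 23 mm across, 12 mm high, standing to the left of the tester; origin at the centre of its underside
Things that resemble listed ones, but are neither listed nor needed, are in the scene too. Leave any orange look-alike of the adapter alone.

How it is judged:
On the way, in this order (a step that is already met when the one before it is completed fails the run):
1. the adapter is in the socket, turned to the lock, dropped flush and let go (z of adapter in the frame of socket below 0.0062 m and horizontal distance between adapter and socket below 0.003 m and angle between the x axis of adapter and the x axis of socket, either way round below 0.17 rad and angle between adapter's own z axis and vertical below 0.05 rad and contact force between each of the arm, the fingers and adapter below 0.3 N), for 0.2 s.
2. the round key is held past its switching point for half a second while the locked adapter is untouched (value of joint zero_key above 0.0007 m and contact force between each of the arm, the fingers and adapter below 0.3 N and z of adapter in the frame of socket below 0.0062 m and angle between the x axis of adapter and the x axis of socket, either way round below 0.17 rad), for 0.5 s.
At the end, for the whole second after the job is handed in: The adapter rests locked in the socket: its origin less than 6.2 mm above the socket's (flush is 4.5, on the ledge 8.5), within 3 mm of its axis, its x axis within 0.17 rad of the socket's, upright within 0.05 rad and at rest; the round key is released (under 0.4 mm) (z of adapter in the frame of socket below 0.0062 m and horizontal distance between adapter and socket below 0.003 m and angle between the x axis of adapter and the x axis of socket, either way round below 0.17 rad and angle between adapter's own z axis and vertical below 0.05 rad and linear speed of adapter below 0.02 m/s and value of joint zero_key below 0.0004 m); the robot touches nothing.
It fails at once if a square key is pressed (value of joint any of key_a, key_b above 0.0006 m).
It fails at once if the round key is forced with more than 25 N (contact force between any of the fingers, the arm and zero_key above 25 N).
It fails at once if a bystander (tally counter, hexagon key, plug gauge, flange nuts) is moved by more than 30 mm (distance of any of tally_counter, hex_key, plug_gauge, nut_1, nut_2 from where it was at the start of the episode above 0.03 m).
It also fails if it takes over 64 s, if anything falls off the work surface, if the arm or the gripper's body presses on something with over 40 N, if the wrist force passes 120 N, or if a joint passes its speed limit or range.

### The arm

A 6-joint arm with a two-finger parallel gripper is mounted at the origin on the work surface; the furniture and walls round the work are solid. World frame = base frame: x ahead of the robot, y to its left, z up, the work surface at z = 0. Lengths are in m, angles in rad, forces in N, time in s.
With the tool pointing down it reaches from about 0.425 to 0.925 m from the base axis. Payload 12.5 kg.
Tool frame: the origin (TCP) lies where the fingers leave the gripper's body, on its centre line; the fingertips stand 73 mm ahead of it and the grasp point (between the pads) lies 54 mm ahead of it; z points along the fingers, y is the line along which they close (so a half turn about z gives the same grasp; the last joint's range is limited). The gripper opens to 85 mm and grips with 20 to 120 N. Pads are 22 mm wide; open, the fingers measure 114 mm over their backs; the gripper's body (76 mm by 85 mm) begins 54 mm behind the grasp point. The pads swing forward as they close: fully open they stand 13 mm farther back than shut.
Start: joints at [0.608, 0.491, 1.559, -0, 1.092, -0.106], TCP at [0.472, 0.409, 0.304] pointing down, gripper open.
Joint ranges: [-3.1, 3.1], [-0.84, 2.19], [0.05, 2.79], [-1.13, 4.28], [0.06, 2.93], [-2.69, 2.69]. Speed limits (rad/s): [2.22, 2.22, 2.79, 3.14, 3.14, 3.14].

### API

Orientations are given as a unit quaternion [w, x, y, z].
In Python, from rig import bot gives the robot as it stands. The module is installed in compiled form; this text tells all that it offers.
- The arm moves only by the tool jog_arm, never from a script. Its argument "commands" is a list of rows, each an object of numbers: "hand": the gripper command: -1 is fully open, 1 is shut, values between are in proportion; "dx", "dy", "dz": the shift along the tool's x, y, z in cm; "roll": the turn about the tool's z in degrees. A call has 1 to 20 rows; each row is the pose to reach, as a shift and turn from the pose commanded when the call began, along the tool's axes at that moment; what a row does not reach only later rows make up. A row lasts 1/12 s, in which the tool goes at most 41.7 mm and 7.16 degrees, less where a joint would pass 70% of its speed; a pose out of reach is approached as far as the arm can. A call with a gripper value outside its range is refused whole. The fingers move at their own pace and stop on an object; "newtons" is the grip in N (left out, the last holds). Time passes only in rows, so rows that repeat a pose let the fingers close. It gives the time, the measured TCP pose, the force, the opening and the grip force at its end, in the units of the state.
- bot.get_obs(): the state, without advancing time (a new reading comes with each control period).
- bot.capture(name): name is "scene" or "top" or "wrist"; returns the picture (384x512x3 uint8, red, green, blue); there is no depth.
- bot.camera_model(name): a dict with "K" (3x3 intrinsics, pixels), "rvec" (rotation vector, rad) and "tvec" (3), from world to camera coordinates, as OpenCV has them. Camera axes: x right, y down, z forward; pixel columns grow to the right and rows downward; lengths in m; the calibration is good to about 2 mm. The wrist camera is an equidistant fisheye: a pixel r from the principal point sees the ray r / f radians off the axis. A picture is of the moment at which its call begins: read the wrist's pose just before it. camera_model takes no time and is no camera call; for the wrist camera it gives the pose at the moment of the call.
- bot.close_job(): hands the job in; it is judged then, once.
Trained networks look in the newest picture that a camera, given by its name, has taken for a name from the list of things; names that differ only in an ending like _2 or _b are one class to them, and where a whole thing is asked for, a point or a joint stands for the part that bears it (a point fixed in the world has none). Each returns a list of dicts, best first, with "conf" (0 to 1); they miss things now and then, are a little off and sometimes report something else, mostly with a low value. They report only what shows in the picture. A call takes as long as a camera call. They do not tell look-alikes from the thing itself.
- bot.masks_of(camera, target): "mask" (384x512 bool, what is visible of it) and "bbox" ([centre column, centre row, width, height] in pixels, round what is visible of it).
The state is a dict: "t": time; "joints": joint angles; "qvel": joint speeds; "joint_efforts": joint torques, N m; "tcp_pos": TCP position; "orientation": TCP orientation; "contact_force": force on the tool from outside, world axes, zero at the start; "wrist_torque": the same for the moment, N m; "width": finger opening in m; "finger_force": force on a finger pad.
Only numpy, scipy, OpenCV 4.12 (cv2) and the standard library are available. Lean on these libraries where they do the work, as an engineer would, in place of code of your own. Each camera call takes 0.05 s, during which the arm holds its last target. There are 200 camera calls.

## Working session

There is one attempt and no reset: what is moved stays moved. The work goes in short steps, Python scripts to look and compute and a tool call to move; the robot and the scene stay as the last step left them, time stands still between calls to the robot, and variables do not carry over. Pictures are saved under pics/ and viewed, at most 10 in all, crops included, and the job is handed in when it is done.

Besides the shell and the picture viewer there is one more tool, called after "Request:" by a JSON object that holds its "name" and its "arguments". jog_arm: Moves the arm, as the interface text tells. Its arguments: {"type":"object","properties":{"commands":{"type":"array","items":{"type":"object","properties":{"hand":{"type":"number"},"dx":{"type":"number"},"dy":{"type":"number"},"dz":{"type":"number"},"roll":{"type":"number"}}}},"newtons":{"type":"number"}},"required":["commands"]}

```bash
mkdir -p pics; python3 - <<'E'
from rig import bot
import cv2,numpy as np
o=bot.get_obs();print(o)
ims={}
for c in("scene","top"):
    ims[c]=bot.capture(c); m=bot.camera_model(c);print(c,m)
    for t in("adapter","socket","tester","zero_key"):
        for d in bot.masks_of(c,t)[:3]: print(c,t,round(d["conf"],2),np.round(d["bbox"],1))
    cv2.imwrite(f"pics/{c}0.png",cv2.resize(ims[c][...,::-1],(800,600),interpolation=cv2.INTER_CUBIC))
E
```

```text
{'t': 0.0, 'joints': array([ 6.08379747e-01,  4.91576507e-01,  1.55947773e+00,  1.60536280e-05,
        1.09167483e+00, -1.05601361e-01]), 'qvel': array([-0.00166242, -0.00127903, -0.0003639 , -0.00049675,  0.00049487,
       -0.00117754]), 'joint_efforts': array([-1.99402028e-03, -6.18450379e+01, -2.61600101e+01, -1.44111218e-04,
        3.97495998e-03, -1.57775600e-05]), 'tcp_pos': array([0.47221084, 0.4092122 , 0.30330742]), 'orientation': array([-2.95340523e-04,  4.15426149e-01,  9.09626732e-01, -4.85473685e-04]), 'contact_force': array([ 0.07245005,  0.13905462, -0.03745112]), 'wrist_torque': array([0.03731186, 0.03861171, 0.03052146]), 'finger_force': 0.0, 'width': 0.08549515376331845}
scene {'K': array([[368.30921374,   0.        , 255.20387645],
       [  0.        , 368.30921374, 185.34007276],
       [  0.        ,   0.        ,   1.        ]]), 'rvec': array([ 2.33986513, -0.64202351,  0.22875388]), 'tvec': array([-0.50227689,  0.26909564,  0.69530243])}
scene adapter 0.86 [222.  150.3  16.   21.8]
scene adapter 0.86 [234.6 173.2  14.9  24.3]
scene socket 0.92 [250.  218.1  26.   26.8]
scene tester 0.96 [287.6 241.2 103.4  78.9]
top {'K': array([[429.62945712,   0.        , 254.47163444],
       [  0.        , 429.62945712, 185.51756402],
       [  0.        ,   0.        ,   1.        ]]), 'rvec': array([ 2.13955933, -2.07569492,  0.217916  ]), 'tvec': array([-0.03034999,  0.60201007,  0.83477014])}
top adapter 0.79 [209.7 199.9  23.4  23.6]
top adapter 0.71 [163.7 197.8  19.3  20.8]
top socket 0.66 [274.1 224.2  32.   37.5]
top zero_key 0.58 [345.6 195.9   9.7   8.9]
```

View pics/top0.png

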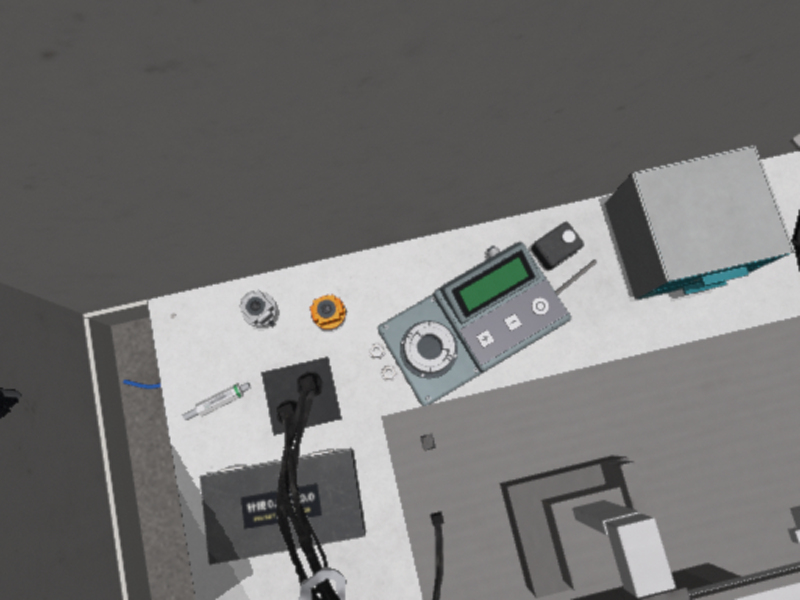

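View pics/scene0.png

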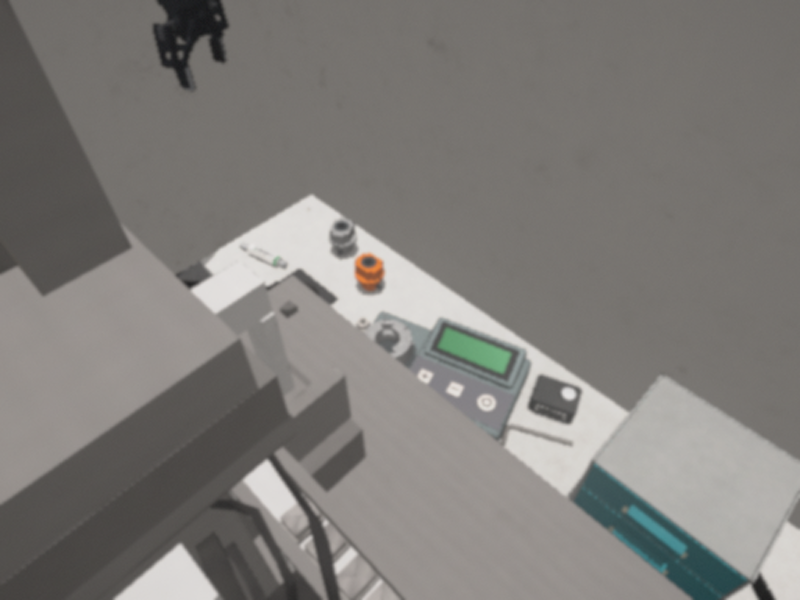

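Top view, at 800x600: the candidates for the adapter are the steel one at (258,308) and the orange look-alike at (328,312), which I'll leave alone. The flange nuts at (377,352) and (389,372) are too small. The socket is at (430,348) and the round key at (540,306). In the scene view the steel one is at (342,235) and the orange one at (369,270). I choose the steel one.

```bash
cat > h.py <<'E'
from rig import bot
import cv2,numpy as np
from scipy.optimize import least_squares
from scipy.spatial.transform import Rotation as R
def ray(m,uv):
    K=m["K"];x=(uv[0]-K[0,2])/K[0,0];y=(uv[1]-K[1,2])/K[1,1]
    if m.get("fish"):
        r=np.hypot(x,y);d=np.array([x/r*np.sin(r),y/r*np.sin(r),np.cos(r)]) if r>1e-9 else np.array([0,0,1.])
    else: d=np.array([x,y,1.])
    Rm=cv2.Rodrigues(np.array(m["rvec"]))[0];c=-Rm.T@m["tvec"];d=Rm.T@d
    return c,d/np.linalg.norm(d)
def tri(rs):
    A=sum(np.eye(3)-np.outer(d,d) for c,d in rs);b=sum((np.eye(3)-np.outer(d,d))@c for c,d in rs)
    p=np.linalg.solve(A,b);return p,[np.linalg.norm((np.eye(3)-np.outer(d,d))@(p-c)) for c,d in rs]
def atz(r,z): c,d=r;return c+d*(z-c[2])/d[2]
def proj(m,p):
    Rm=cv2.Rodrigues(np.array(m["rvec"]))[0];q=Rm@np.asarray(p,float)+m["tvec"];K=m["K"]
    if m.get("fish"):
        t=np.arctan2(np.hypot(q[0],q[1]),q[2]);n=q[:2]/max(np.hypot(q[0],q[1]),1e-9)*t
    else: n=q[:2]/q[2]
    return n*K[0,0]+K[:2,2]
def cam(n):
    m=dict(bot.camera_model(n)); m["fish"]=n=="wrist"; return m
def tool(o): return R.from_quat(np.roll(o["orientation"],-1)).as_matrix()
E
python3 - <<'E'
from h import *
s,t=cam("scene"),cam("top");np.set_printoptions(precision=4,suppress=True)
f=.64
pts=dict(adtop=((342,226),(256,303)),socket=((390,338),(430,347)),key=((486,402),(540,306)),orange=((369,262),(326,309)))
for n,(a,b) in pts.items():
    r=[ray(s,np.array(a)*f),ray(t,np.array(b)*f)];print(n,*tri(r),atz(r[1],.055))
keys=[(485,339),(513,322),(540,306)]
for k in keys: print(atz(ray(t,np.array(k)*f),.044))
print("Ttool",tool(bot.get_obs()));print(cam("wrist"))
E
```

```text
adtop [0.5801 0.1781 0.0553] [np.float64(0.0005561470935612456), np.float64(0.0005561470935614546)] [0.5807 0.178  0.055 ]
socket [ 0.5316 -0.0584  0.051 ] [np.float64(0.002901042049312164), np.float64(0.0029010420493122088)] [ 0.5283 -0.0574  0.055 ]
key [ 0.5908 -0.2065  0.0445] [np.float64(0.000650337377992099), np.float64(0.0006503373779921054)] [ 0.5881 -0.204   0.055 ]
orange [0.5768 0.083  0.0547] [np.float64(0.0014938057751286984), np.float64(0.0014938057751286782)] [0.5754 0.0834 0.055 ]
[ 0.5428 -0.1317  0.044 ]
[ 0.5671 -0.1695  0.044 ]
[ 0.5903 -0.2063  0.044 ]
Ttool [[-0.6548  0.7558  0.    ]
 [ 0.7558  0.6548  0.    ]
 [ 0.      0.     -1.    ]]
{'K': array([[297.3186,   0.    , 249.7297],
       [  0.    , 297.3186, 192.4841],
       [  0.    ,   0.    ,   1.    ]]), 'rvec': array([-2.6675, -0.9958, -0.1551]), 'tvec': array([-0.6249, -0.0414,  0.3798]), 'fish': True}
```

Request:
{"name": "jog_arm", "arguments": {"commands": [{"hand":-1,"dx":-24,"dy":-7,"dz":0},{"dx":-24,"dy":-7,"dz":0},{"dx":-24,"dy":-7,"dz":0},{"dx":-24,"dy":-7,"dz":0},{"dx":-24,"dy":-7,"dz":0},{"dx":-24,"dy":-7,"dz":0},{"dx":-24,"dy":-7,"dz":3},{"dx":-24,"dy":-7,"dz":5},{"dx":-24,"dy":-7,"dz":5},{"dx":-24,"dy":-7,"dz":5}]}}

```text
$.commands[0]: bad value
```

```bash
python3 - <<'E'
from h import *
np.set_printoptions(precision=4,suppress=True)
o=bot.get_obs();print(o["tcp_pos"],o["joints"],tool(o),o["contact_force"])
m=cam("wrist");im=bot.capture("wrist")
Rm=cv2.Rodrigues(m["rvec"])[0];print("cam",-Rm.T@m["tvec"],"axis",Rm[2])
for t in("adapter","socket"):
    for d in bot.masks_of("wrist",t)[:3]: print(t,round(d["conf"],2),np.round(d["bbox"],1))
print(proj(m,[.5801,.1781,.055]),proj(m,[.5316,-.0584,.052]))
cv2.imwrite("pics/w1.png",cv2.resize(im[...,::-1],(800,600),interpolation=cv2.INTER_CUBIC))
np.save("w1.npy",im);import pickle;pickle.dump(m,open("w1.pkl","wb"))
E
```

```text
[0.4723 0.4093 0.3039] [ 0.6084  0.4909  1.5589  0.      1.0917 -0.1056] [[-0.6548  0.7558  0.    ]
 [ 0.7558  0.6548  0.    ]
 [ 0.      0.     -1.    ]] [ 0.2598 -0.1649 -0.1438]
cam [0.4221 0.4672 0.3742] axis [ 0.1995 -0.2304 -0.9524]
adapter 0.92 [206.2 321.4  34.1  33.3]
socket 0.56 [114.2 368.4  38.4  28.9]
[202.4104 334.0067] [112.3606 375.3653]
```

View pics/w1.png

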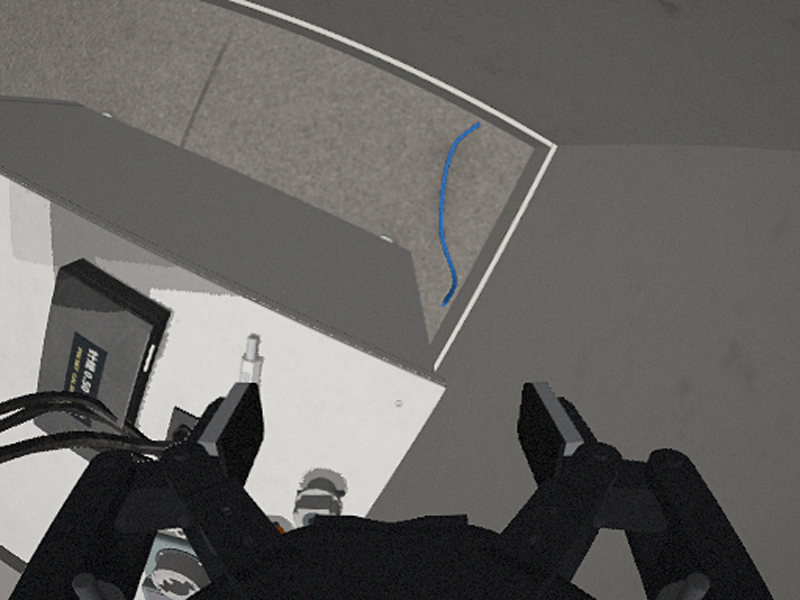

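The wrist view shows the steel adapter at (320,495) and the socket at (175,575), both at the lower edge. The cables are at left. The move was refused, so I'll resend it with full rows.

Request:
{"name": "jog_arm", "arguments": {"commands": [{"hand":-1,"dx":-20,"dy":-7,"dz":0,"roll":0},{"hand":-1,"dx":-20,"dy":-7,"dz":0,"roll":0},{"hand":-1,"dx":-20,"dy":-7,"dz":0,"roll":0},{"hand":-1,"dx":-20,"dy":-7,"dz":0,"roll":0},{"hand":-1,"dx":-20,"dy":-7,"dz":0,"roll":0},{"hand":-1,"dx":-20,"dy":-7,"dz":3,"roll":0},{"hand":-1,"dx":-20,"dy":-7,"dz":5,"roll":0},{"hand":-1,"dx":-20,"dy":-7,"dz":5,"roll":0}]}}

```text
t: 1.32
tcp_pos: [0.5497, 0.211, 0.2506]
orientation: [-0.002, 0.416, 0.909, -0.002]
contact_force: [0.2, 0.4, -0.6]
width: 0.0852
finger_force: 0.0
```

```bash
cat > look.py <<'E'
from h import *
import sys,pickle
np.set_printoptions(precision=4,suppress=True)
n=sys.argv[1]
o=bot.get_obs();print(o["t"],o["tcp_pos"],o["joints"],tool(o)[:,0],o["contact_force"])
m=cam("wrist");im=bot.capture("wrist")
D={}
for t in sys.argv[2].split(","):
    D[t]=bot.masks_of("wrist",t)[:3]
    for d in D[t]: print(t,round(d["conf"],2),np.round(d["bbox"],1))
cv2.imwrite(f"pics/{n}.png",cv2.resize(im[...,::-1],(800,600),interpolation=cv2.INTER_CUBIC))
pickle.dump((im,m,o,D),open(n+".pkl","wb"))
E
python3 look.py w2 adapter,socket
```

```text
1.3167 [0.5497 0.211  0.2506] [ 0.2544  0.4993  1.7072  0.0001  0.9406 -0.4578] [-0.6535  0.757   0.0025] [ 0.2422  0.4168 -0.628 ]
adapter 0.66 [197.2 275.9  43.2  50. ]
```

View pics/w2.png

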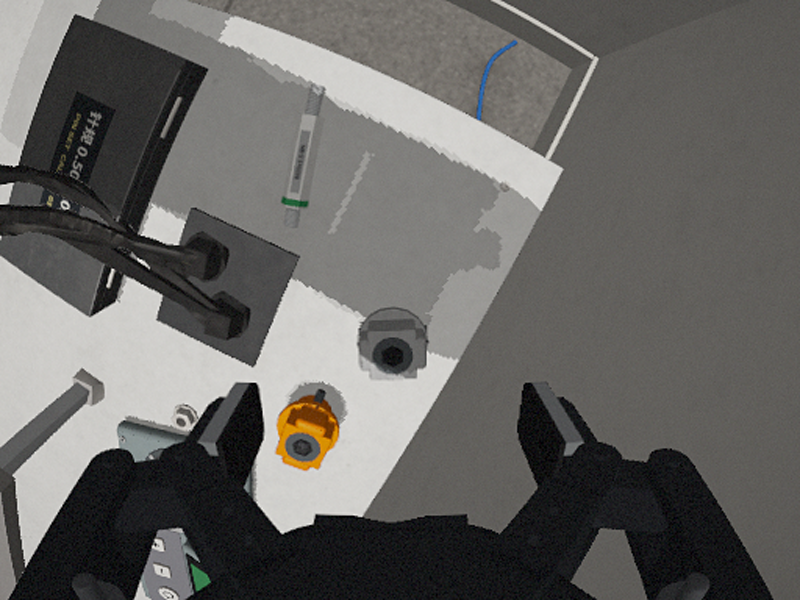

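The steel adapter's nest is at (392,355) and the orange look-alike is at (303,447). Next is a close crop to get the flats' direction.

```bash
python3 - <<'E'
import pickle;from h import *
im,m,o,D=pickle.load(open("w2.pkl","rb"))
c=im[185:255,210:290,::-1];cv2.imwrite("pics/c2.png",cv2.resize(c,None,fx=8,fy=8,interpolation=cv2.INTER_CUBIC))
E
```

```text
(no output)
```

View pics/c2.png

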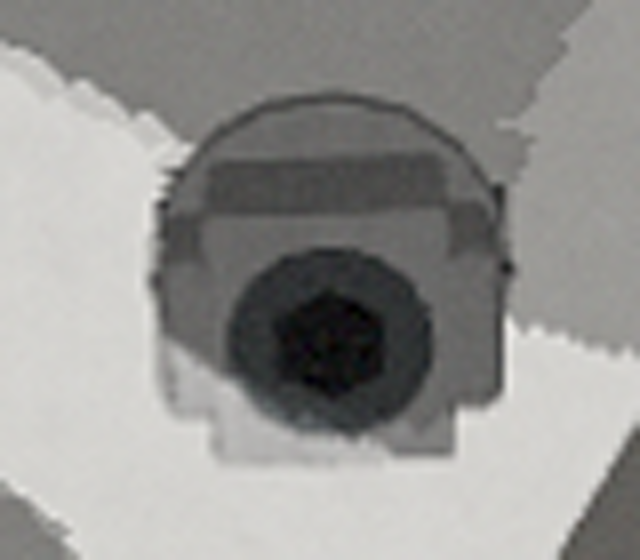

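```bash
python3 - <<'E'
import pickle;from h import *
np.set_printoptions(precision=4,suppress=True)
im,m,o,D=pickle.load(open("w2.pkl","rb"))
P=lambda x,y,z=.055:atz(ray(m,((x+.5)/8-.5+210,(y+.5)/8-.5+185)),z)
c=P(330,342);print("c",c)
T=tool(o);d=c-o["tcp_pos"];print("tool shift cm",100*T.T@d, T[:,1])
for a,b in(((215,462),(455,455)),((210,210),(445,206)),((165,330),(500,330)),((330,206),(335,459))):
    v=P(*b)-P(*a);print(np.linalg.norm(v),np.degrees(np.arctan2(v[1],v[0])))
corn=[P(*p) for p in((210,210),(445,206),(455,455),(215,462))];print(np.mean(corn,0))
s=pickle.load(open("w1.pkl","rb"));print(np.degrees(np.arctan2(T[1,1],T[0,1])))
E
```

```text
c [0.5783 0.1779 0.055 ]
tool shift cm [-4.426   0.0989 19.5447] [ 0.7569  0.6535 -0.0049]
0.030071858730228603 42.830762060955806
0.028189399911020555 41.98778825829917
0.04101841307217293 40.94434732502503
0.03401663088489603 -48.034095821067275
[0.5779 0.1786 0.055 ]
40.80369492575355
```

The top is 34.0 mm across the flats along image vertical and 41 mm along image horizontal, so the pins point along world 42°. The fingers need a +89° roll.

Request:
{"name": "jog_arm", "arguments": {"commands": [{"hand":-1,"dx":-4.4,"dy":0.1,"dz":0,"roll":89},{"hand":-1,"dx":-4.4,"dy":0.1,"dz":0,"roll":89},{"hand":-1,"dx":-4.4,"dy":0.1,"dz":0,"roll":89},{"hand":-1,"dx":-4.4,"dy":0.1,"dz":0,"roll":89},{"hand":-1,"dx":-4.4,"dy":0.1,"dz":0,"roll":89},{"hand":-1,"dx":-4.4,"dy":0.1,"dz":0,"roll":89},{"hand":-1,"dx":-4.4,"dy":0.1,"dz":0,"roll":89},{"hand":-1,"dx":-4.4,"dy":0.1,"dz":0,"roll":89},{"hand":-1,"dx":-4.4,"dy":0.1,"dz":0,"roll":89},{"hand":-1,"dx":-4.4,"dy":0.1,"dz":0,"roll":89},{"hand":-1,"dx":-4.4,"dy":0.1,"dz":0,"roll":89},{"hand":-1,"dx":-4.4,"dy":0.1,"dz":0,"roll":89},{"hand":-1,"dx":-4.4,"dy":0.1,"dz":0,"roll":89},{"hand":-1,"dx":-4.4,"dy":0.1,"dz":0,"roll":89},{"hand":-1,"dx":-4.4,"dy":0.1,"dz":0,"roll":89}]}}

```text
t: 2.72
tcp_pos: [0.5801, 0.1803, 0.2552]
orientation: [0.0, 0.933, 0.359, 0.001]
contact_force: [0.5, 0.9, 0.1]
width: 0.0856
finger_force: 0.0
```

```bash
python3 look.py w3 adapter,socket; python3 - <<'E'
import pickle;from h import *
im,m,o,D=pickle.load(open("w3.pkl","rb"))
u=proj(m,[.578,.178,.055]);print(u)
x0,y0=[int(v) for v in u-[40,32]];x0=max(x0,0);y0=min(max(y0,0),384-64)
a=cv2.resize(im[y0:y0+64,x0:x0+80,::-1],None,fx=8,fy=8,interpolation=cv2.INTER_CUBIC);print(x0,y0)
cv2.imwrite("pics/c3.png",a)
E
```

```text
2.7167 [0.5801 0.1803 0.2552] [0.1927 0.5167 1.6586 0.0001 0.9642 1.0289] [0.7421 0.6702 0.0017] [0.4957 0.8733 0.1393]
adapter 0.98 [251.4 181.5  43.9  53.4]
adapter 0.7 [313.8 242.7  46.2  44.4]
socket 0.73 [336.4 314.9  15.   19.8]
[248.33578568 187.27049837]
208 155
```

View pics/c3.png

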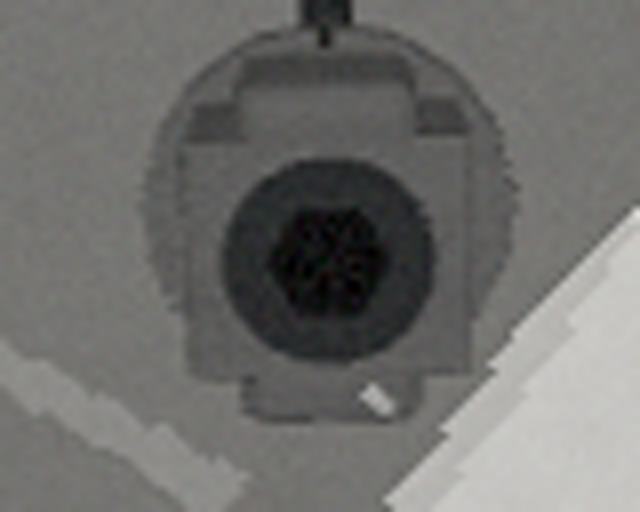

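The pin shows at (325,15), along image vertical, and the flats are at left x=187 and right x=470. The identification and the grasp direction are right.

```bash
python3 - <<'E'
import pickle;from h import *
np.set_printoptions(precision=4,suppress=True)
im,m2,o,D=pickle.load(open("w2.pkl","rb"));im,m,o,D=pickle.load(open("w3.pkl","rb"))
px=lambda x,y,x0,y0:((x+.5)/8-.5+x0,(y+.5)/8-.5+y0)
r2=ray(m2,px(330,342,210,185));r3=ray(m,px(328,260,208,155))
p,e=tri([r2,r3]);print(p,e,atz(r2,.055),atz(r3,.055))
P=lambda x,y:atz(ray(m,px(x,y,208,155)),.055)
for a,b in(((187,140),(190,378)),((468,140),(470,375)),((188,250),(469,250)),((325,80),(328,418))):
    v=P(*b)-P(*a);print(np.linalg.norm(v),np.degrees(np.arctan2(v[1],v[0])))
print((P(188,250)+P(469,250))/2)
q=atz(r3,.055);T=tool(o);print(T.T@(q-o["tcp_pos"])*100,T.T@(p-o["tcp_pos"])*100,np.degrees(np.arctan2(*T[1::-1,1])),T)
E
```

```text
[0.5783 0.178  0.0551] [np.float64(3.0662033992417034e-05), np.float64(3.066203399247889e-05)] [0.5783 0.1779 0.055 ] [0.5783 0.178  0.055 ]
0.029546927115553685 -138.23311861730565
0.029167875378209012 -136.48998762945826
0.033360190213705905 -47.909815567270044
0.04185216310252394 -137.46898996104173
[0.5793 0.1788 0.055 ]
[-0.3271  0.033  20.0195] [-0.3283  0.0346 20.0143] -47.913772598081806 [[ 0.7421  0.6702  0.0019]
 [ 0.6702 -0.7421  0.0004]
 [ 0.0017  0.001  -1.    ]]
```

Request:
{"name": "jog_arm", "arguments": {"commands": [{"hand":-1,"dx":-0.33,"dy":0.03,"dz":4,"roll":-0.2},{"hand":-1,"dx":-0.33,"dy":0.03,"dz":8,"roll":-0.2},{"hand":-1,"dx":-0.33,"dy":0.03,"dz":12,"roll":-0.2},{"hand":-1,"dx":-0.33,"dy":0.03,"dz":14.6,"roll":-0.2},{"hand":-1,"dx":-0.33,"dy":0.03,"dz":14.6,"roll":-0.2},{"hand":-1,"dx":-0.33,"dy":0.03,"dz":14.6,"roll":-0.2},{"hand":1,"dx":-0.33,"dy":0.03,"dz":14.6,"roll":-0.2},{"hand":1,"dx":-0.33,"dy":0.03,"dz":14.6,"roll":-0.2},{"hand":1,"dx":-0.33,"dy":0.03,"dz":14.6,"roll":-0.2},{"hand":1,"dx":-0.33,"dy":0.03,"dz":14.6,"roll":-0.2},{"hand":1,"dx":-0.33,"dy":0.03,"dz":14.6,"roll":-0.2},{"hand":1,"dx":-0.33,"dy":0.03,"dz":14.6,"roll":-0.2},{"hand":1,"dx":-0.33,"dy":0.03,"dz":14.6,"roll":-0.2},{"hand":1,"dx":-0.33,"dy":0.03,"dz":14.6,"roll":-0.2}], "newtons": 60}}

```text
t: 4.03
tcp_pos: [0.5781, 0.1775, 0.1094]
orientation: [0.0, 0.933, 0.359, 0.001]
contact_force: [-0.9, 0.2, 8.9]
width: 0.0326
finger_force: 58.9
```

Request:
{"name": "jog_arm", "arguments": {"commands": [{"hand":1,"dx":0,"dy":0,"dz":-2,"roll":0},{"hand":1,"dx":0,"dy":0,"dz":-6,"roll":0},{"hand":1,"dx":0,"dy":0,"dz":-10,"roll":0},{"hand":1,"dx":0,"dy":0,"dz":-13,"roll":0},{"hand":1,"dx":-19.3,"dy":14.4,"dz":-13,"roll":-50},{"hand":1,"dx":-19.3,"dy":14.4,"dz":-13,"roll":-50},{"hand":1,"dx":-19.3,"dy":14.4,"dz":-13,"roll":-50},{"hand":1,"dx":-19.3,"dy":14.4,"dz":-13,"roll":-50},{"hand":1,"dx":-19.3,"dy":14.4,"dz":-13,"roll":-50},{"hand":1,"dx":-19.3,"dy":14.4,"dz":-13,"roll":-50},{"hand":1,"dx":-19.3,"dy":14.4,"dz":-13,"roll":-50},{"hand":1,"dx":-19.3,"dy":14.4,"dz":-13,"roll":-50},{"hand":1,"dx":-19.3,"dy":14.4,"dz":-13,"roll":-50},{"hand":1,"dx":-19.3,"dy":14.4,"dz":-13,"roll":-50},{"hand":1,"dx":-19.3,"dy":14.4,"dz":-13,"roll":-50},{"hand":1,"dx":-19.3,"dy":14.4,"dz":-13,"roll":-50}]}}

```text
t: 5.37
tcp_pos: [0.5311, -0.0584, 0.238]
orientation: [0.0, 0.694, 0.72, 0.0]
contact_force: [-0.7, -0.3, -3.1]
width: 0.0331
finger_force: 61.2
```

```bash
python3 look.py w4 socket,adapter
```

```text
5.3667 [ 0.5311 -0.0584  0.238 ] [-0.2331  0.4446  1.8551  0.0001  0.8418 -0.2695] [-0.0363  0.9993  0.0001] [-0.7193 -0.3193 -3.0675]
socket 0.78 [250.6 176.2  74.1  64.2]
adapter 0.92 [251.3 244.4  81.1 105.2]
adapter 0.86 [305.7  38.   53.8  58.5]
```

View pics/w4.png

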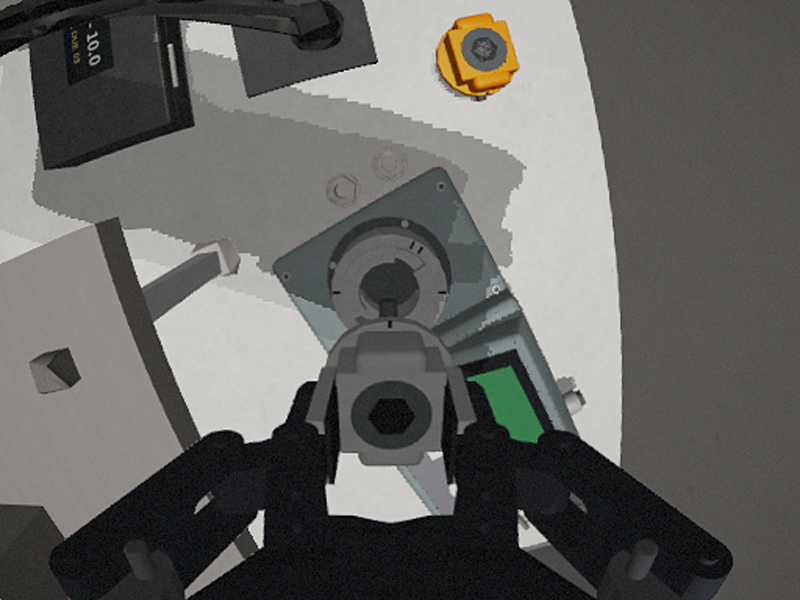

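```bash
python3 - <<'E'
from h import *;import pickle
im,m,o,D=pickle.load(open("w4.pkl","rb"))
cv2.imwrite("pics/c4.png",cv2.resize(im[135:217,202:302,::-1],None,fx=7,fy=7,interpolation=cv2.INTER_CUBIC))
E
```

```text
(no output)
```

View pics/c4.png

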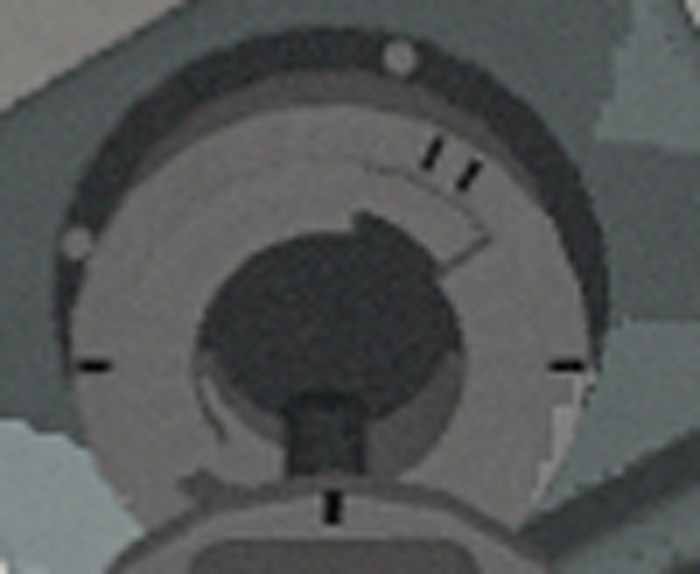

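Lock bars are at crop (95,366) and (567,366), the double bar at (454,164), and the adapter's collar bar with its pin below it at (330,500).

```bash
python3 - <<'E'
from h import *;import pickle
np.set_printoptions(precision=4,suppress=True)
im,m,o,D=pickle.load(open("w4.pkl","rb"))
P=lambda x,y,z=.052:atz(ray(m,((x+.5)/7-.5+202,(y+.5)/7-.5+135)),z)
a,b,s=P(95,366),P(567,366),P(454,164);c=(a+b)/2
# outer rim points of the top face (front side)
rim=np.array([P(*p)[:2] for p in((72,330),(110,230),(200,140),(335,103),(470,140),(560,235),(592,330))])
f=least_squares(lambda q:np.hypot(*(rim-q[:2]).T)-.034,c[:2]);print("rim",f.x,f.fun)
ang=lambda v:np.degrees(np.arctan2(v[1],v[0]))
print(c,np.linalg.norm(b-a),"lockang",ang(b-a),"slot",ang(s-c),np.linalg.norm(s-c))
T=tool(o);print(T.T@(c-o["tcp_pos"])*100,ang(T[:,0]),T[:,2])
# adapter nest in w4 (800x600 391,415)
n=ray(m,((391+.5)*.64-.5,(415+.5)*.64-.5));print("nest in tool",T.T@(atz(n,o["tcp_pos"][2]-.054)-o["tcp_pos"]))
pin=ray(m,((330+.5)/7-.5+202,(490+.5)/7-.5+135))
for z in(.147,.152): print(T.T@(atz(pin,z)-o["tcp_pos"]))
E
```

```text
rim [ 0.5314 -0.0583] [-0.0001 -0.0005 -0.      0.0003  0.0002 -0.0003 -0.0003]
[ 0.5312 -0.0582  0.052 ] 0.06092987118289484 lockang 2.1035626189714494 slot 61.804217714852555 0.030611270476960786
[ 0.0165  0.0024 18.5967] 92.08146075390441 [ 0.0001  0.0001 -1.    ]
nest in tool [-0.0002  0.001   0.054 ]
[0.0179 0.0002 0.091 ]
[0.0197 0.0002 0.086 ]
```

Lock axis is at world 2.1° and the slots at 62°. The centre is within 0.3 mm of the TCP axis. Next I align with the slot and go down to just above the face.

Request:
{"name": "jog_arm", "arguments": {"commands": [{"hand":1,"dx":0.02,"dy":0.02,"dz":0,"roll":30},{"hand":1,"dx":0.02,"dy":0.02,"dz":2,"roll":30},{"hand":1,"dx":0.02,"dy":0.02,"dz":4,"roll":30},{"hand":1,"dx":0.02,"dy":0.02,"dz":6,"roll":30},{"hand":1,"dx":0.02,"dy":0.02,"dz":7,"roll":30},{"hand":1,"dx":0.02,"dy":0.02,"dz":7,"roll":30},{"hand":1,"dx":0.02,"dy":0.02,"dz":7,"roll":30},{"hand":1,"dx":0.02,"dy":0.02,"dz":7.5,"roll":30},{"hand":1,"dx":0.02,"dy":0.02,"dz":8,"roll":30},{"hand":1,"dx":0.02,"dy":0.02,"dz":8.5,"roll":30},{"hand":1,"dx":0.02,"dy":0.02,"dz":8.5,"roll":30}]}}

```text
t: 6.43
tcp_pos: [0.5311, -0.0587, 0.1523]
orientation: [-0.0, 0.856, 0.516, -0.0]
contact_force: [0.2, -0.3, -2.6]
width: 0.0323
finger_force: 61.2
```

Request:
{"name": "jog_arm", "arguments": {"commands": [{"hand":1,"dx":0,"dy":0,"dz":0.4,"roll":0},{"hand":1,"dx":0,"dy":0,"dz":0.8,"roll":0},{"hand":1,"dx":0,"dy":0,"dz":1.0,"roll":0},{"hand":1,"dx":0,"dy":0,"dz":1.2,"roll":0},{"hand":1,"dx":0,"dy":0,"dz":1.3,"roll":0},{"hand":1,"dx":0,"dy":0,"dz":1.3,"roll":0},{"hand":1,"dx":0,"dy":0,"dz":1.3,"roll":0}]}}

```text
t: 7.02
tcp_pos: [0.5313, -0.0588, 0.1399]
orientation: [-0.0, 0.857, 0.516, 0.0]
contact_force: [0.1, -0.1, -2.0]
width: 0.0328
finger_force: 61.2
```

Request:
{"name": "jog_arm", "arguments": {"commands": [{"hand":1,"dx":0,"dy":0,"dz":0.1,"roll":0},{"hand":1,"dx":0,"dy":0,"dz":0.2,"roll":0},{"hand":1,"dx":0,"dy":0,"dz":0.2,"roll":0},{"hand":1,"dx":0,"dy":0,"dz":0.2,"roll":0}]}}

```text
t: 7.35
tcp_pos: [0.5313, -0.0587, 0.1379]
orientation: [-0.0, 0.857, 0.516, 0.0]
contact_force: [0.1, 0.0, -2.3]
width: 0.0323
finger_force: 61.2
```

Request:
{"name": "jog_arm", "arguments": {"commands": [{"hand":1,"dx":0,"dy":0,"dz":0.1,"roll":0},{"hand":1,"dx":0,"dy":0,"dz":0.15,"roll":0},{"hand":1,"dx":0,"dy":0,"dz":0.15,"roll":0}]}}

```text
t: 7.6
tcp_pos: [0.5314, -0.0587, 0.1374]
orientation: [0.0, 0.857, 0.516, 0.0]
contact_force: [-3.5, 0.5, 12.0]
width: 0.0329
finger_force: 63.2
```

Ledge felt at TCP z of about 0.1375. I'll raise 1 mm and turn 60° clockwise.

Request:
{"name": "jog_arm", "arguments": {"commands": [{"hand":1,"dx":0,"dy":0,"dz":-0.2,"roll":0},{"hand":1,"dx":0,"dy":0,"dz":-0.2,"roll":5},{"hand":1,"dx":0,"dy":0,"dz":-0.2,"roll":11},{"hand":1,"dx":0,"dy":0,"dz":-0.2,"roll":17},{"hand":1,"dx":0,"dy":0,"dz":-0.2,"roll":23},{"hand":1,"dx":0,"dy":0,"dz":-0.2,"roll":29},{"hand":1,"dx":0,"dy":0,"dz":-0.2,"roll":35},{"hand":1,"dx":0,"dy":0,"dz":-0.2,"roll":41},{"hand":1,"dx":0,"dy":0,"dz":-0.2,"roll":47},{"hand":1,"dx":0,"dy":0,"dz":-0.2,"roll":53},{"hand":1,"dx":0,"dy":0,"dz":-0.2,"roll":57},{"hand":1,"dx":0,"dy":0,"dz":-0.2,"roll":60},{"hand":1,"dx":0,"dy":0,"dz":-0.2,"roll":60},{"hand":1,"dx":0,"dy":0,"dz":-0.2,"roll":60}]}}

```text
t: 8.77
tcp_pos: [0.5312, -0.0588, 0.1383]
orientation: [-0.0, 1.0, 0.019, -0.0]
contact_force: [-0.4, -0.8, -2.5]
width: 0.0327
finger_force: 61.2
```

It turned freely to 2.2°. Now I let it down about 4.8 mm into the notches.

Request:
{"name": "jog_arm", "arguments": {"commands": [{"hand":1,"dx":0,"dy":0,"dz":0.15,"roll":0},{"hand":1,"dx":0,"dy":0,"dz":0.3,"roll":0},{"hand":1,"dx":0,"dy":0,"dz":0.4,"roll":0},{"hand":1,"dx":0,"dy":0,"dz":0.48,"roll":0},{"hand":1,"dx":0,"dy":0,"dz":0.48,"roll":0}]}}

```text
t: 9.18
tcp_pos: [0.5312, -0.0587, 0.1342]
orientation: [0.0, 1.0, 0.019, 0.0]
contact_force: [-3.9, 0.5, 8.8]
width: 0.0327
finger_force: 62.3
```

Request:
{"name": "jog_arm", "arguments": {"commands": [{"hand":-0.25,"dx":0,"dy":0,"dz":-0.1,"roll":0},{"hand":-0.25,"dx":0,"dy":0,"dz":-0.1,"roll":0},{"hand":-0.25,"dx":0,"dy":0,"dz":-0.1,"roll":0},{"hand":-0.25,"dx":0,"dy":0,"dz":-0.1,"roll":0},{"hand":-0.25,"dx":0,"dy":0,"dz":-0.1,"roll":0},{"hand":-0.25,"dx":0,"dy":0,"dz":-1,"roll":0},{"hand":-0.25,"dx":0,"dy":0,"dz":-3,"roll":0},{"hand":-0.25,"dx":0,"dy":0,"dz":-7,"roll":0},{"hand":-0.25,"dx":0,"dy":0,"dz":-11,"roll":0},{"hand":-0.25,"dx":0,"dy":0,"dz":-11,"roll":0},{"hand":-0.25,"dx":0,"dy":0,"dz":-11,"roll":0}]}}

```text
t: 10.1
tcp_pos: [0.5317, -0.0588, 0.2462]
orientation: [0.001, 1.0, 0.018, 0.002]
contact_force: [0.7, -0.1, -0.0]
width: 0.0536
finger_force: 0.0
```

```bash
python3 look.py w5 adapter,zero_key; python3 - <<'E'
from h import *;import pickle
im,m,o,D=pickle.load(open("w5.pkl","rb"))
u=proj(m,[.5313,-.0583,.08]);print(u,proj(m,[.5905,-.2063,.044]),proj(m,[.5905,-.2063,.04]))
cv2.imwrite("pics/c5.png",cv2.resize(im[120:250,170:330,::-1],None,fx=5,fy=4.6,interpolation=cv2.INTER_CUBIC)[:600])
E
```

```text
10.1 [ 0.5317 -0.0588  0.2462] [-0.2336  0.4331  1.8474  0.0001  0.8563  1.3002] [0.9993 0.0369 0.0046] [ 0.7282 -0.0512 -0.0353]
adapter 0.86 [249.5 188.9  52.8  59.6]
zero_key 0.86 [397.5 135.1  20.3  20.1]
zero_key 0.37 [244.9 185.1  70.7  68.5]
[247.4412536  197.32957447] [397.97143384 134.4857945 ] [396.18272269 133.99743699]
```

View pics/c5.png

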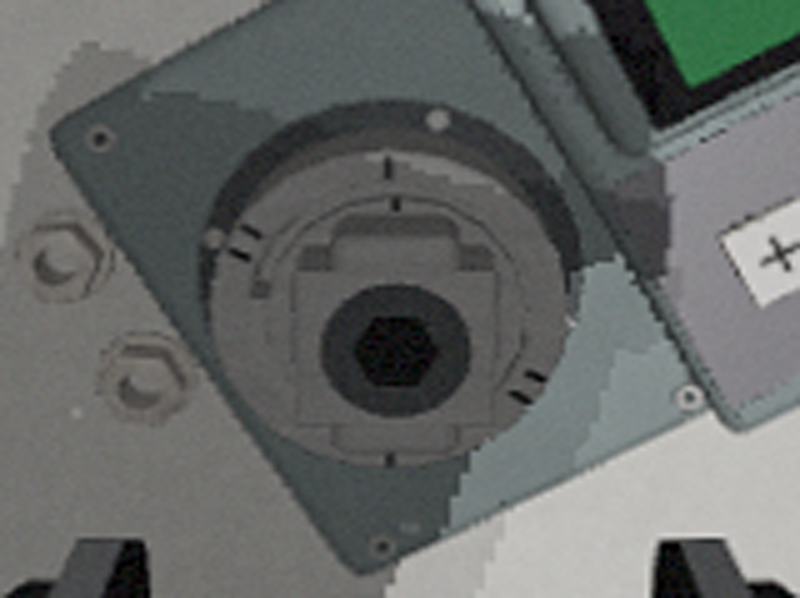

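The adapter's collar bars at (395,203) and (390,460) line up with the socket's lock bar at (388,168), and it is untouched. Next I compute the seating and the key position.

```bash
python3 - <<'E'
from h import *;import pickle
np.set_printoptions(precision=4,suppress=True)
im,m,o,D=pickle.load(open("w5.pkl","rb"))
n=ray(m,((395+.5)/5-.5+170,(350+.5)/4.6-.5+120))
for z in(.0795,.0835):print(z,atz(n,z))
b=lambda x,y,z:atz(ray(m,((x+.5)/5-.5+170,(y+.5)/4.6-.5+120)),z)
f,g=b(395,203,.0585),b(390,460,.0585);print("collar bars",f,g,np.degrees(np.arctan2(*(f-g)[1::-1])))
d=D["zero_key"][0];mk=np.argwhere(d["mask"]);u=mk.mean(0)[::-1];k=ray(m,u)
s,t=cam("scene"),cam("top")
p,e=tri([k,ray(s,np.array((486,402))*.64),ray(t,np.array((540,306))*.64)]);print("key",p,e,atz(k,.044))
q=atz(k,.044);T=tool(o);print(T.T@(q-o["tcp_pos"])*100,T)
E
```

```text
0.0795 [ 0.5326 -0.0592  0.0795]
0.0835 [ 0.5339 -0.0592  0.0835]
collar bars [ 0.5556 -0.0583  0.0585] [ 0.5021 -0.0594  0.0585] 1.0731561108870165
key [ 0.5914 -0.2065  0.0438] [np.float64(0.0008102288497200913), np.float64(0.00033988397319013256), np.float64(0.0010863592486897234)] [ 0.5922 -0.2066  0.044 ]
[ 5.4086 14.9745 20.2651] [[ 0.9993  0.0369  0.0047]
 [ 0.0369 -0.9993 -0.001 ]
 [ 0.0046  0.0012 -1.    ]]
```

Request:
{"name": "jog_arm", "arguments": {"commands": [{"hand":1,"dx":5.4,"dy":15.0,"dz":0,"roll":-30},{"hand":1,"dx":5.4,"dy":15.0,"dz":0,"roll":-30},{"hand":1,"dx":5.4,"dy":15.0,"dz":0,"roll":-30},{"hand":1,"dx":5.4,"dy":15.0,"dz":0,"roll":-30},{"hand":1,"dx":5.4,"dy":15.0,"dz":0,"roll":-30},{"hand":1,"dx":5.4,"dy":15.0,"dz":0,"roll":-30},{"hand":1,"dx":5.4,"dy":15.0,"dz":0,"roll":-30},{"hand":1,"dx":5.4,"dy":15.0,"dz":0,"roll":-30},{"hand":1,"dx":5.4,"dy":15.0,"dz":0,"roll":-30},{"hand":1,"dx":5.4,"dy":15.0,"dz":0,"roll":-30}]}}

```text
t: 11.08
tcp_pos: [0.5907, -0.2058, 0.2437]
orientation: [-0.0, 0.961, 0.277, -0.0]
contact_force: [0.1, 0.1, -0.3]
width: 0.0
finger_force: 0.0
```

```bash
python3 look.py w6 zero_key,adapter,socket; python3 - <<'E'
from h import *;import pickle
np.set_printoptions(precision=4,suppress=True)
im,m5,o5,D5=pickle.load(open("w5.pkl","rb"));im,m,o,D=pickle.load(open("w6.pkl","rb"))
u=lambda D,i=0:np.argwhere(D["zero_key"][i]["mask"]).mean(0)[::-1]
k=ray(m,u(D));p,e=tri([ray(m5,u(D5)),k]);q=atz(k,.044);T=tool(o)
print(p,e,q,T.T@(q-o["tcp_pos"])*100,T)
E
```

```text
11.0833 [ 0.5907 -0.2058  0.2437] [-0.4408  0.554   1.6226  0.0001  0.9652  0.5692] [0.8468 0.5318 0.    ] [ 0.1471  0.1406 -0.3106]
zero_key 0.86 [250.5 185.7  19.2  26.6]
adapter 0.68 [ 88.3 162.9  49.1  52.3]
adapter 0.68 [28.6 64.5 51.3 40.1]
socket 0.67 [ 96.5 159.6  69.6  68.6]
[ 0.5919 -0.2071  0.0436] [np.float64(0.00035517863404369325), np.float64(0.0003551786340437878)] [ 0.5916 -0.2072  0.044 ] [ 0.0054  0.1719 19.9671] [[ 0.8468  0.5318 -0.0001]
 [ 0.5318 -0.8468  0.0002]
 [ 0.     -0.0002 -1.    ]]
```

View pics/w6.png

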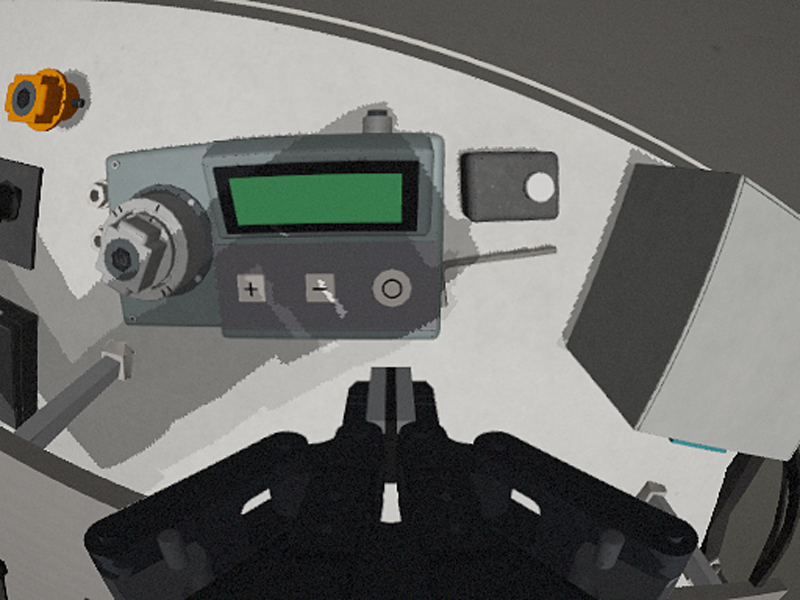

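The round key is at (392,289), with the fingertips shut above it. The adapter sits in the socket at (122,260). I'll check its height from two views while the arm descends to just above the key.

```bash
python3 - <<'E'
from h import *;import pickle
im,m5,o5,D5=pickle.load(open("w5.pkl","rb"));im,m,o,D=pickle.load(open("w6.pkl","rb"))
r5=ray(m5,((395.5)/5-.5+170,(350.5)/4.6-.5+120));r6=ray(m,(122.5*.64-.5,260.5*.64-.5))
print(tri([r5,r6]))
E
```

```text
(array([ 0.53199876, -0.05935717,  0.07852125]), [np.float64(0.0003076870656052872), np.float64(0.00030768706560545706)])
```

Request:
{"name": "jog_arm", "arguments": {"commands": [{"hand":1,"dx":0,"dy":0.17,"dz":3,"roll":0},{"hand":1,"dx":0,"dy":0.17,"dz":7,"roll":0},{"hand":1,"dx":0,"dy":0.17,"dz":10,"roll":0},{"hand":1,"dx":0,"dy":0.17,"dz":11.5,"roll":0},{"hand":1,"dx":0,"dy":0.17,"dz":12.0,"roll":0},{"hand":1,"dx":0,"dy":0.17,"dz":12.0,"roll":0},{"hand":1,"dx":0,"dy":0.17,"dz":12.0,"roll":0}]}}

```text
t: 11.87
tcp_pos: [0.5921, -0.2082, 0.1245]
orientation: [0.0, 0.961, 0.277, 0.0]
contact_force: [0.2, -0.6, 1.5]
width: -0.0001
finger_force: 0.0
```

The top is at 0.0785, so it is flush. Creeping down to the key.

Request:
{"name": "jog_arm", "arguments": {"commands": [{"hand":1,"dx":0,"dy":-0.1,"dz":0.3,"roll":0},{"hand":1,"dx":0,"dy":-0.1,"dz":0.5,"roll":0},{"hand":1,"dx":0,"dy":-0.1,"dz":0.65,"roll":0},{"hand":1,"dx":0,"dy":-0.1,"dz":0.7,"roll":0},{"hand":1,"dx":0,"dy":-0.1,"dz":0.7,"roll":0},{"hand":1,"dx":0,"dy":-0.1,"dz":0.7,"roll":0}]}}

```text
t: 12.37
tcp_pos: [0.5912, -0.2073, 0.1168]
orientation: [0.0, 0.961, 0.277, 0.0]
contact_force: [0.1, -0.9, -0.3]
width: 0.0004
finger_force: 0.0
```

Request:
{"name": "jog_arm", "arguments": {"commands": [{"hand":1,"dx":0,"dy":0,"dz":0.03,"roll":0},{"hand":1,"dx":0,"dy":0,"dz":0.06,"roll":0},{"hand":1,"dx":0,"dy":0,"dz":0.06,"roll":0},{"hand":1,"dx":0,"dy":0,"dz":0.06,"roll":0}]}}

```text
t: 12.7
tcp_pos: [0.5912, -0.2073, 0.1162]
orientation: [0.0, 0.961, 0.277, 0.0]
contact_force: [-1.1, 0.0, 3.7]
width: 0.0003
finger_force: 1.6
```

Request:
{"name": "jog_arm", "arguments": {"commands": [{"hand":1,"dx":0,"dy":0,"dz":0.04,"roll":0},{"hand":1,"dx":0,"dy":0,"dz":0.07,"roll":0},{"hand":1,"dx":0,"dy":0,"dz":0.07,"roll":0},{"hand":1,"dx":0,"dy":0,"dz":0.07,"roll":0}]}}

```text
t: 13.03
tcp_pos: [0.5912, -0.2073, 0.1156]
orientation: [0.0, 0.961, 0.277, 0.0]
contact_force: [-1.4, -0.0, 6.5]
width: -0.0003
finger_force: 2.9
```

At 6.5 N it is past the switching point and below the stop. Holding it over a second.

Request:
{"name": "jog_arm", "arguments": {"commands": [{"hand":1,"dx":0,"dy":0,"dz":0.02,"roll":0},{"hand":1,"dx":0,"dy":0,"dz":0.02,"roll":0},{"hand":1,"dx":0,"dy":0,"dz":0.02,"roll":0},{"hand":1,"dx":0,"dy":0,"dz":0.02,"roll":0},{"hand":1,"dx":0,"dy":0,"dz":0.02,"roll":0},{"hand":1,"dx":0,"dy":0,"dz":0.02,"roll":0},{"hand":1,"dx":0,"dy":0,"dz":0.02,"roll":0},{"hand":1,"dx":0,"dy":0,"dz":0.02,"roll":0},{"hand":1,"dx":0,"dy":0,"dz":0.02,"roll":0},{"hand":1,"dx":0,"dy":0,"dz":0.02,"roll":0},{"hand":1,"dx":0,"dy":0,"dz":0.02,"roll":0},{"hand":1,"dx":0,"dy":0,"dz":0.02,"roll":0}]}}

```text
t: 14.03
tcp_pos: [0.5912, -0.2073, 0.1154]
orientation: [0.0, 0.961, 0.277, 0.0]
contact_force: [-1.2, 0.2, 6.2]
width: -0.0001
finger_force: 3.1
```

Request:
{"name": "jog_arm", "arguments": {"commands": [{"hand":1,"dx":0,"dy":0,"dz":-0.5,"roll":0},{"hand":1,"dx":0,"dy":0,"dz":-3,"roll":0},{"hand":1,"dx":0,"dy":0,"dz":-7,"roll":0},{"hand":1,"dx":0,"dy":0,"dz":-11,"roll":0},{"hand":1,"dx":0,"dy":0,"dz":-12,"roll":0},{"hand":1,"dx":0,"dy":0,"dz":-12,"roll":0},{"hand":1,"dx":0,"dy":0,"dz":-12,"roll":0},{"hand":1,"dx":0,"dy":0,"dz":-12,"roll":0}]}}

```text
t: 14.7
tcp_pos: [0.5907, -0.207, 0.2337]
orientation: [-0.001, 0.961, 0.277, -0.001]
contact_force: [0.3, -0.1, -0.7]
width: 0.0002
finger_force: 0.0
```

```bash
python3 -c "
from rig import bot
print(bot.close_job())"
```

```text
the job is handed in; nothing more can be done
None
```

The adapter is locked in the socket with its collar flush, the round key was held about a second at roughly 6 N and released, and the job is handed in at about 15 s; the hand-in returned no verdict.

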